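# Shut the week's pill lids with a run of the fingertips

### The arm

A 6-joint arm with a two-finger parallel gripper is mounted at the origin on the work surface; the furniture and walls round the work are solid. World frame = base frame: x ahead of the robot, y to its left, z up, the work surface at z = 0. Lengths are in mm, angles in rad, forces in N, time in s.
With the tool pointing down it reaches from about 400 to 925 mm from the base axis. Payload 12.5 kg.
Tool frame: the origin (TCP) lies at the very end of the fingers, on their centre line; the grasp point (between the pads) lies 19 mm behind it; z points along the fingers, y is the direction in which the jaws open and shut (so a half turn about z gives the same grasp; the last joint's range is limited). The gripper opens to 95 mm and grips with 3 to 60 N. Pads are 20 mm wide; open, the fingers measure 119 mm over their backs; the gripper's body (75 mm by 180 mm) begins 59 mm behind the grasp point.
Start: joints at [1.188, 0.491, 1.559, -0, 1.092, -0.106], TCP at [170.782, 601.232, 214.661] pointing down, gripper open.
Joint ranges: [-3.1, 3.1], [-0.84, 2.19], [0.05, 2.79], [-1.13, 4.28], [0.06, 2.93], [-2.69, 2.69]. Speed limits (rad/s): [2.22, 2.22, 2.79, 3.14, 3.14, 3.14].

### API

Orientations are given as [roll, pitch, yaw] about the fixed x, y, z axes, in that order (R = Rz(yaw) Ry(pitch) Rx(roll)).
In Python, from cell import env, read_camera, get_calibration gives the robot as it stands.
- The arm moves only by the tool arm_command, never from a script. Its argument "targets" is a list of rows, each a list of 3 entries, a list of its own where there are three numbers: the turn, a rotation vector about the tool's x, y, z in rad, then the shift along the tool's x, y, z in m, then the closure in counts, from 0 (fully open) to 255 (shut). In form: [[[rx, ry, rz], [tx, ty, tz], fingers], ...]. A call has 1 to 8 rows; each row is the pose to reach, as a shift and turn from the pose commanded when the call began, along the tool's axes at that moment; what a row does not reach only later rows make up. A row lasts 1/10 s, in which the tool goes at most 50 mm and 8.59 degrees, less where a joint would pass 70% of its speed; a pose out of reach is approached as far as the arm can. A call with a gripper value outside its range is refused whole. The fingers move at their own pace and stop on an object; the grip force is fixed at half the most. Time passes only in rows, so rows that repeat a pose let the fingers close. It gives the time, the measured TCP pose, the force and the opening at its end, in the units of the state.
- env.state(): the state, without advancing time (a new reading comes with each control period).
- read_camera(name): name is "scene" or "top" or "wrist"; returns (picture, depth): 480x640x3 uint8, blue, green, red; 480x640 float32, mm along the optical axis (not along the pixel's ray), 0 where there is no reading.
- get_calibration(name): a dict with "vfov" (degrees; the focal length in pixels is half the picture's height over the tangent of half this angle, whatever the lens; pixels are square), "cx", "cy" (the principal point, pixels), "world_from_camera" (4x4, takes a point from camera to world coordinates). Camera axes: x right, y down, z forward; pixel columns grow to the right and rows downward; lengths in mm; the calibration is good to about 2 mm. A picture is of the moment at which its call begins: read the wrist's pose just before it. get_calibration takes no time and is no camera call; for the wrist camera it gives the pose at the moment of the call.
- env.job_done(): hands the job in, once; it reports no verdict.
The state is a dict: "t": time; "joints": joint angles; "qvel": joint speeds; "tau": joint torques, N m; "eef_pos": TCP position; "tcp_rot": TCP orientation; "ft_force": force on the tool from outside, world axes, zero at the start; "moment": the same for the moment, N m; "opening": opening from 0.0 (shut) to 1.0 (fully open).
Only numpy, scipy, OpenCV 4.12 (cv2) and the standard library are available. Lean on these libraries where they do the work, as an engineer would, in place of code of your own. Each camera call takes 0.05 s, during which the arm holds its last target.

### The job

The weekly pill organiser has just been filled and its seven lids stand ajar. Run your fingertips along the row from the left-hand end to the right, lightly pressing the lids down until all seven are fully shut. Do not lift or tip the organiser or shove it out of its place, and leave everything else on the worktop alone.

Things in the scene. Friction and masses are not known exactly. Their poses are not given: they have to be found in the camera images.
- organiser: Weekly pill organiser: long narrow dark grey box, seven frosted whitish lids in one row. Loose on the worktop (z = 0), about 0.25 to 0.4 kg: a hard sideways push slides it. 258 mm long (its y), 50 mm wide (its x), 26 mm high without lids; shut lids' tops are 29.5 mm up. Origin: centre of the underside; z up, +y along the row to the robot's left, +x away from the robot. Middle of cell k (1 = left) at y = (4 - k) x 36 mm.
- row_left (a point): Middle of the left-hand end cell (cell 1), at the height of a shut lid's top. A fingertip that runs low along the row from here to row_right lays each lid down before it, since every lid is hinged on its left; one that runs the other way meets the raised free edges. Start some 10 mm above the shut height over wide-open lids: close to its hinge a lid is hard to press.
- row_right (a point): Middle of the right-hand end cell (cell 7), at the height of a shut lid's top. Each lid is a plate 47 mm (across the row) by 32.5 mm (along it), 3 mm thick. Its hinge axis runs across the row, 15.5 mm left of the cell's middle and 26 mm above the underside; the free edge is 33 mm to the right of the hinge, with a 13 mm wide thumb tab that sticks out 6 mm to the front.
- lid1 (a joint): Opening angle of the first (left-hand end) lid (rad): 0 fully shut and flush with the row, 0.25 to 0.8 at the start, 1.9 wide open. It stays where it is left (a stiff hinge: about 0.4 N at the free edge moves it, more near the hinge; no spring, no catch).
- lid2 (a joint): Opening angle of the second lid (rad): 0 fully shut and flush with the row, 0.25 to 0.8 at the start, 1.9 wide open. It stays where it is left (a stiff hinge: about 0.4 N at the free edge moves it, more near the hinge; no spring, no catch).
- lid3 (a joint): Opening angle of the third lid (rad): 0 fully shut and flush with the row, 0.25 to 0.8 at the start, 1.9 wide open. It stays where it is left (a stiff hinge: about 0.4 N at the free edge moves it, more near the hinge; no spring, no catch).
- lid4 (a joint): Opening angle of the fourth (middle) lid (rad): 0 fully shut and flush with the row, 0.25 to 0.8 at the start, 1.9 wide open. It stays where it is left (a stiff hinge: about 0.4 N at the free edge moves it, more near the hinge; no spring, no catch).
- lid5 (a joint): Opening angle of the fifth lid (rad): 0 fully shut and flush with the row, 0.25 to 0.8 at the start, 1.9 wide open. It stays where it is left (a stiff hinge: about 0.4 N at the free edge moves it, more near the hinge; no spring, no catch).
- lid6 (a joint): Opening angle of the sixth lid (rad): 0 fully shut and flush with the row, 0.25 to 0.8 at the start, 1.9 wide open. It stays where it is left (a stiff hinge: about 0.4 N at the free edge moves it, more near the hinge; no spring, no catch).
- lid7 (a joint): Opening angle of the seventh (right-hand end) lid (rad): 0 fully shut and flush with the row, 0.25 to 0.8 at the start, 1.9 wide open. It stays where it is left (a stiff hinge: about 0.4 N at the free edge moves it, more near the hinge; no spring, no catch).
- vitamin_bottle: upright white vitamin bottle with a blue cap, 51 mm across, 83 mm tall, behind the organiser; origin at the centre of its underside. Leave it alone.
- dropper_bottle: upright brown dropper bottle with a black rubber top, 33 mm across, 102 mm tall, behind the organiser; origin at the centre of its underside. Leave it alone.
- vitamin_box: small carton, 107 x 52 mm, 56 mm tall at its ridge, beyond the organiser's right-hand end; origin at the centre of its underside. Leave it alone.
- glass: upturned drinking glass, 83 mm across, 93 mm tall (mouth down), beyond the organiser's left-hand end; origin at the centre of its underside. Leave it alone.
- spoon: steel teaspoon lying on the worktop, 137 x 28 mm, 13 mm high, between the organiser and the robot; origin at the centre of its underside. Leave it alone.

How it is judged:
By the outcome, as a careful person would: the job done as asked, in the order asked, and still so for the second after the job is handed in, with the robot touching nothing.
It also fails if it takes over 58 s, if anything falls off the work surface, if the arm or the gripper's body presses on something with over 40 N, if the wrist force passes 120 N, or if a joint passes its speed limit or range.

## Working session

There is one attempt and no reset: what is moved stays moved. The work goes in short steps, Python scripts to look and compute and a tool call to move; the robot and the scene stay as the last step left them, time stands still between calls to the robot, and variables do not carry over. Pictures are saved under pics/ and viewed, and the job is handed in when it is done.

Besides the shell and the picture viewer there is one more tool, called after ">>>" as name(argument=value, ...) on one line, values as JSON. arm_command: Moves the arm, as the interface text tells. Its arguments: {"type":"object","properties":{"targets":{"type":"array"}},"required":["targets"]}

```bash
ls; mkdir -p pics
python3 - <<'E'
from cell import env, read_camera, get_calibration
import cv2,numpy as np
print(env.state())
for n in ["scene","top"]:
    p,d=read_camera(n); c=get_calibration(n)
    cv2.imwrite(f"pics/{n}0.png",p); np.savez(f"{n}0.npz",p=p,d=d,**c); print(n,c)
E
```

```text
pics
{'t': 0.0, 'joints': array([ 1.18837967e+00,  4.91558470e-01,  1.55944932e+00,  7.44345584e-06,
        1.09169678e+00, -1.05602770e-01]), 'qvel': array([-0.00038866,  0.00026907, -0.00094036,  0.00094452,  0.00055166,
       -0.00055295]), 'tau': array([-2.16543827e-03, -6.12627983e+01, -2.58175278e+01,  6.91377791e-02,
        4.83179174e-02, -1.04525491e-04]), 'eef_pos': array([170.69454307, 600.98648838, 214.06246937]), 'tcp_rot': array([-3.14048763e+00, -1.23767938e-04,  2.86477526e+00]), 'ft_force': array([-0.25647593,  0.28402221, -0.3277276 ]), 'moment': array([ 0.01452018, -0.01817865,  0.03846309]), 'opening': 1.0013785373987152}
scene {'vfov': 47.13180509700755, 'cx': 325.55088461941824, 'cy': 236.02843490706388, 'world_from_camera': array([[ 6.80147753e-01, -4.55333916e-01,  5.74517239e-01,
        -1.26966999e+02],
       [-7.32714582e-01, -3.97677449e-01,  5.52251743e-01,
        -5.88271054e+02],
       [-2.29863985e-02, -7.96569941e-01, -6.04109224e-01,
         7.98274735e+02],
       [ 0.00000000e+00,  0.00000000e+00,  0.00000000e+00,
         1.00000000e+00]])}
top {'vfov': 47.7872685960267, 'cx': 328.0289961734101, 'cy': 231.53046473640381, 'world_from_camera': array([[-6.13027249e-03, -9.90276176e-01,  1.38980272e-01,
         3.85611278e+02],
       [-9.99866261e-01,  3.96280805e-03, -1.58668436e-02,
         9.49152152e+01],
       [ 1.51618051e-02, -1.39058952e-01, -9.90168030e-01,
         1.07427793e+03],
       [ 0.00000000e+00,  0.00000000e+00,  0.00000000e+00,
         1.00000000e+00]])}
```

View pics/scene0.png

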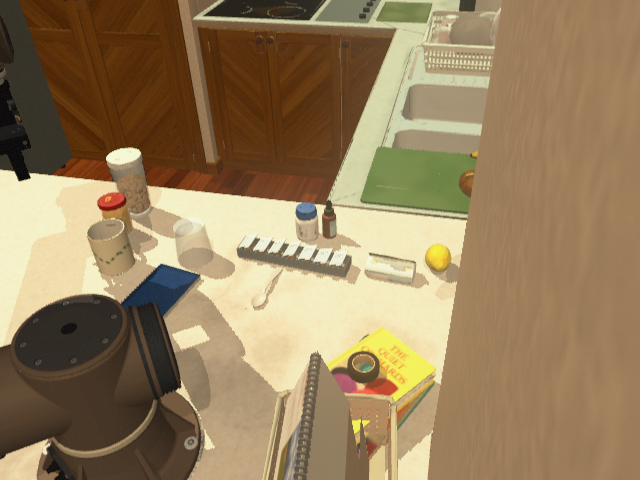

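View pics/top0.png

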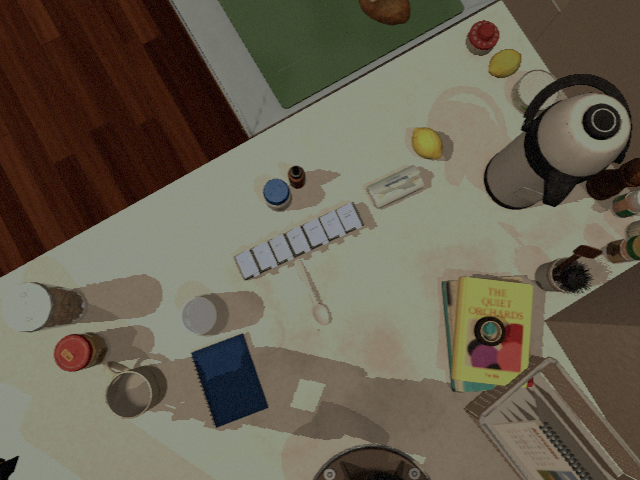

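```bash
cat > h.py <<'E'
import numpy as np,cv2
def cloud(d,c):
    H,W=d.shape; f=H/2/np.tan(np.radians(float(c['vfov']))/2)
    u,v=np.meshgrid(np.arange(W),np.arange(H))
    P=np.stack([(u-c['cx'])/f*d,(v-c['cy'])/f*d,d],-1)
    T=c['world_from_camera']; return P@T[:3,:3].T+T[:3,3]
E
python3 - <<'E'
from h import *
z=np.load("top0.npz"); C=cloud(z['d'],z)
p=z['p']
cr=cv2.resize(p[160:300,220:380],None,fx=5,fy=4.25*1.0,interpolation=cv2.INTER_CUBIC) 
cr=cv2.resize(p[190:290,225:375],None,fx=5,fy=5,interpolation=cv2.INTER_CUBIC)
cv2.imwrite("pics/topcrop.png",cr)
s=np.load("scene0.npz")
cv2.imwrite("pics/scenecrop.png",cv2.resize(s['p'][190:310,220:380],None,fx=5,fy=5,interpolation=cv2.INTER_CUBIC))
for nm,z in (("top",z),("scene",s)):
    C=cloud(z['d'],z)
    print(nm)
    # table height near
    m=(C[...,0]>450)&(C[...,0]<800)&(abs(C[...,1])<350)&(z['d']>0)
    Z=C[...,2][m]; print("table", np.median(Z[abs(Z)<10]))
    mask=(m&(C[...,2]>12)).astype(np.uint8)
    n,l,st,ce=cv2.connectedComponentsWithStats(mask)
    for i in range(1,n):
        if st[i,4]>40:
            Q=C[l==i]; print(st[i],Q.min(0).round(),Q.max(0).round(),np.median(Q,0).round())
E
```

```text
top
table 1.1242479275305186
[  485    74   146   135 12088] [ 541. -350.   12.] [ 800. -223.  361.] [ 625. -266.  286.]
[281 102  15   7  63] [789. 144.  12.] [800. 172.  23.] [795. 160.  17.]
[412 127  31  32 807] [ 678. -150.   16.] [741. -91.  60.] [ 704. -117.   47.]
[ 367  165   58   44 1348] [ 581. -114.   12.] [667.   0.  60.] [620. -55.  31.]
[288 166  18  22 315] [624. 122.  12.] [655. 155. 103.] [633. 138.  62.]
[264 178  29  34 735] [576. 149.  13.] [626. 201.  91.] [595. 173.  83.]
[ 234  202  130   73 3290] [450.   9.  12.] [592. 260.  49.] [516. 130.  36.]
[562 245  32  20 172] [ 462. -350.   95.] [ 485. -333.  206.] [ 478. -344.  174.]
[537 258  25  16 155] [ 450. -348.   13.] [ 473. -328.   93.] [ 460. -335.   60.]
scene
table -0.4007779691859241
[322 200  14  36 380] [622. 119.  12.] [654. 150. 101.] [632. 131.  52.]
[295 203  24  37 731] [575. 144.  12.] [624. 197.  87.] [589. 161.  58.]
[ 238  234  113   41 1897] [450.   6.  12.] [590. 259.  45.] [516. 117.  31.]
[425 245  26  27 564] [ 676. -152.   13.] [730. -95.  57.] [ 694. -132.   42.]
[365 253  51  28 998] [ 578. -115.   12.] [668.  -4.  57.] [617. -63.  28.]
```

View pics/topcrop.png

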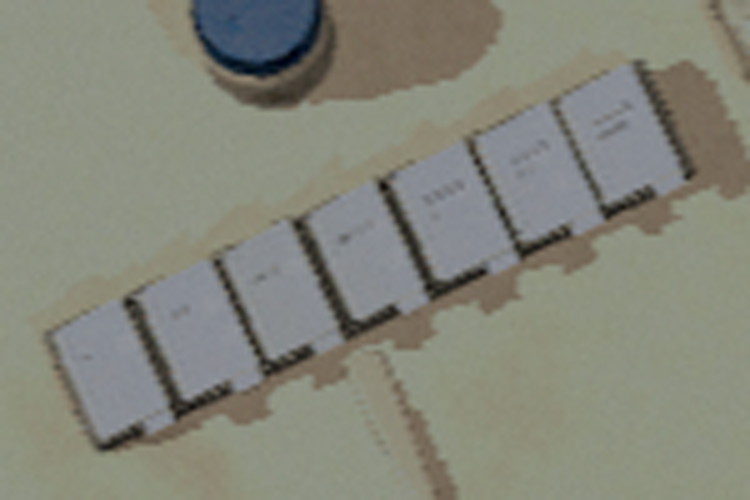

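View pics/scenecrop.png

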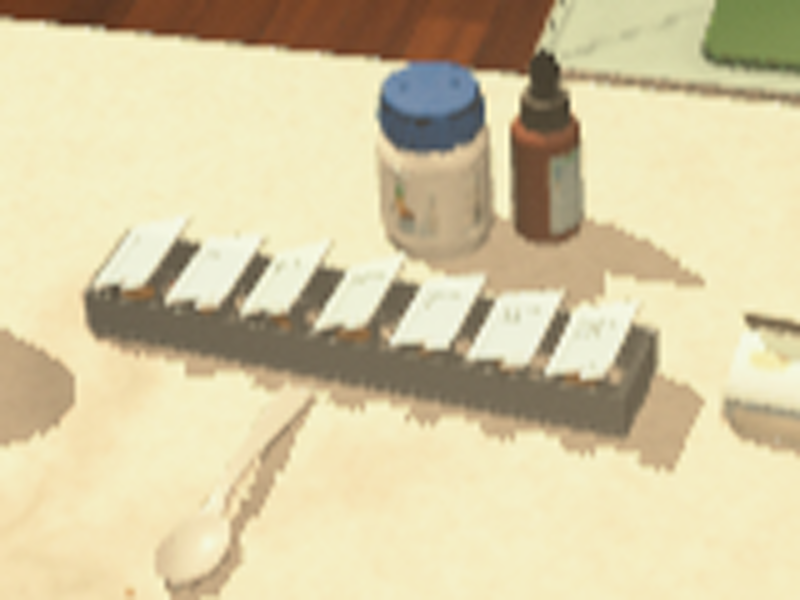

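Run:
```python
from h import *
for nm in ("top","scene"):
    z=np.load(nm+"0.npz"); C=cloud(z['d'],z)
    C[...,2]-= 1.1 if nm=="top" else -0.4
    m=(z['d']>0)&(C[...,0]>430)&(C[...,0]<600)&(C[...,1]>0)&(C[...,1]<265)&(C[...,2]>12)
    n,l,st,ce=cv2.connectedComponentsWithStats(m.astype(np.uint8))
    i=1+np.argmax(st[1:,4]); Q=C[l==i]
    r=cv2.minAreaRect(Q[:,:2].astype(np.float32)); print(nm,r)
    # yaw by rear edge line fit
    best=None
    for th in np.radians(np.arange(20,40,.25)):
        ex=np.array([np.cos(th),np.sin(th)]);ey=np.array([-np.sin(th),np.cos(th)])
        a=Q[:,:2]@ex; 
        w=np.percentile(a,99)-np.percentile(a,1)
        if best is None or w<best[0]: best=(w,th)
    th=best[1]; ex=np.array([np.cos(th),np.sin(th)]);ey=np.array([-np.sin(th),np.cos(th)])
    a=Q[:,:2]@ex;b=Q[:,:2]@ey
    print("yaw",np.degrees(th),"x ext",np.percentile(a,[.5,2,98,99.5]).round(1),"y ext",np.percentile(b,[.3,1,99,99.7]).round(1))
    ac=np.percentile(a,99.5)-25; bc=(b.max()+b.min())/2
    print("ctr",ex*ac+ey*bc, b.max()-b.min())
    s=abs(a-ac)<15; bb=b-bc
    print([(y,Q[s&(abs(bb-y)<2),2].max().round() if (s&(abs(bb-y)<2)).any() else 0) for y in range(128,-132,-4)])
```

```text
top ((514.453125, 133.47557067871094), (55.22927474975586, 258.1629638671875), 24.761581420898438)
yaw 24.5 x ext [496.7 499.  548.8 550. ] y ext [-219.9 -218.1   34.5   36.3]
ctr [515.90595406 134.05949592] 258.1286268390688
[(128, np.float64(28.0)), (124, np.float64(33.0)), (120, np.float64(35.0)), (116, np.float64(36.0)), (112, np.float64(38.0)), (108, np.float64(40.0)), (104, np.float64(41.0)), (100, np.float64(44.0)), (96, np.float64(47.0)), (92, np.float64(43.0)), (88, np.float64(35.0)), (84, np.float64(34.0)), (80, np.float64(36.0)), (76, np.float64(36.0)), (72, np.float64(41.0)), (68, np.float64(40.0)), (64, np.float64(41.0)), (60, np.float64(41.0)), (56, np.float64(41.0)), (52, np.float64(33.0)), (48, np.float64(38.0)), (44, np.float64(38.0)), (40, np.float64(41.0)), (36, np.float64(41.0)), (32, np.float64(44.0)), (28, np.float64(46.0)), (24, np.float64(46.0)), (20, np.float64(29.0)), (16, np.float64(34.0)), (12, np.float64(36.0)), (8, np.float64(37.0)), (4, np.float64(41.0)), (0, np.float64(40.0)), (-4, np.float64(44.0)), (-8, np.float64(46.0)), (-12, np.float64(45.0)), (-1
[... 1868 characters left out ...]
p.float64(31.0)), (-24, np.float64(33.0)), (-28, np.float64(34.0)), (-32, np.float64(34.0)), (-36, np.float64(38.0)), (-40, np.float64(39.0)), (-44, np.float64(40.0)), (-48, np.float64(42.0)), (-52, np.float64(42.0)), (-56, np.float64(31.0)), (-60, np.float64(32.0)), (-64, np.float64(35.0)), (-68, np.float64(36.0)), (-72, np.float64(37.0)), (-76, np.float64(39.0)), (-80, np.float64(39.0)), (-84, np.float64(41.0)), (-88, np.float64(40.0)), (-92, np.float64(30.0)), (-96, np.float64(34.0)), (-100, np.float64(35.0)), (-104, np.float64(36.0)), (-108, np.float64(38.0)), (-112, np.float64(39.0)), (-116, np.float64(41.0)), (-120, np.float64(44.0)), (-124, np.float64(42.0)), (-128, np.float64(28.0))]
```

>>> arm_command(targets=[[[0,0,-0.14],[-0.04,-0.028,0],255],[[0,0,-0.28],[-0.08,-0.056,0],255],[[0,0,-0.42],[-0.12,-0.084,0],255],[[0,0,-0.56],[-0.16,-0.112,0],255],[[0,0,-0.707],[-0.2,-0.14,0],255],[[0,0,-0.707],[-0.24,-0.168,0],255],[[0,0,-0.707],[-0.28,-0.196,0],255],[[0,0,-0.707],[-0.32,-0.224,0],255]])

```text
t: 0.9
eef_pos: [416.7, 298.5, 214.6]
tcp_rot: [3.142, -0.0, -2.711]
ft_force: [0.6, 1.4, -0.3]
opening: 0.384
```

```bash
cat >> h.py <<'E'
from scipy.spatial.transform import Rotation as R
TH=np.radians(24.7); CTR=np.array([516.5,134.])
EX=np.array([np.cos(TH),np.sin(TH)]);EY=np.array([-np.sin(TH),np.cos(TH)])
def rep(env,y=None,z=None,x=0):
    s=env.state(); p=s['eef_pos']; r=R.from_euler('xyz',s['tcp_rot']).as_matrix()
    o=p[:2]-CTR
    print('t',round(s['t'],2),'org x,y,z',np.round([o@EX,o@EY,p[2]],2),'rpy',np.round(s['tcp_rot'],4),'F',s['ft_force'].round(2),'open',round(s['opening'],3))
    if y is not None:
        t=np.r_[CTR+x*EX+y*EY,z]
        Rd=np.c_[np.r_[EX*-1,0],np.r_[EY,0],[0,0,-1]]
        print('shift mm',(r.T@(t-p)).round(2),'turn',R.from_matrix(r.T@Rd).as_rotvec().round(4))
E
python3 -c "
from h import *
from cell import env
rep(env,106,70)"
```

```text
t 0.9 org x,y,z [-21.94 191.12 214.6 ] rpy [ 3.1415e+00 -1.0000e-04 -2.7111e+00] F [ 0.63  1.35 -0.26] open 0.384
shift mm [-22.   -85.12 144.59] turn [ 0.0001 -0.0001 -0.0006]
```

>>> arm_command(targets=[[[0,0,0],[-0.008,-0.03,0.03],255],[[0,0,0],[-0.015,-0.06,0.06],255],[[0,0,0],[-0.022,-0.085,0.095],255],[[0,0,0],[-0.022,-0.085,0.13],255],[[0,0,0],[-0.022,-0.085,0.13],255],[[0,0,0],[-0.022,-0.085,0.13],255],[[0,0,0],[-0.022,-0.085,0.13],255]])

```text
t: 1.6
eef_pos: [471.7, 232.8, 86.2]
tcp_rot: [-3.141, 0.002, -2.711]
ft_force: [-0.0, -0.7, -0.3]
opening: 0.001
```

```bash
python3 -c "
from h import *
from cell import env,read_camera,get_calibration
rep(env,106,55)
for n in ('wrist','top','scene'):
    p,d=read_camera(n); c=get_calibration(n)
    np.savez(n+'1.npz',p=p,d=d,**c)
    cv2.imwrite(f'pics/{n}1.png',p)
p=np.load('top1.npz')['p'];s=np.load('scene1.npz')['p']
cv2.imwrite('pics/c1.png',np.vstack([cv2.resize(p[190:290,215:375],(640,300)),cv2.resize(s[190:290,215:375],(640,300))]))
"
```

```text
t 1.6 org x,y,z [  0.6  108.49  86.22] rpy [-3.1415e+00  2.1000e-03 -2.7106e+00] F [-0.05 -0.72 -0.33] open 0.001
shift mm [ 0.67 -2.48 31.22] turn [-0.0001  0.0021 -0.0001]
```

View pics/wrist1.png

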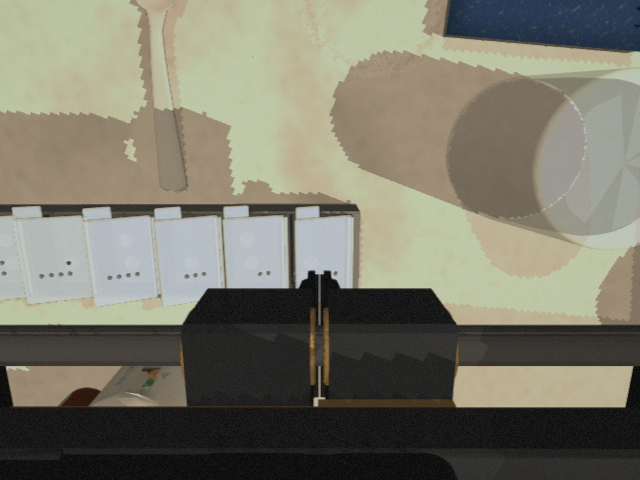

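View pics/scene1.png

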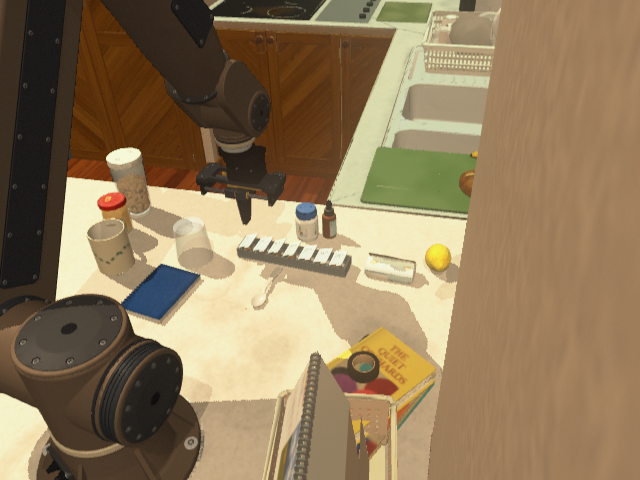

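>>> arm_command(targets=[[[0,0,0],[0.0006,-0.0065,0.02],255],[[0,0,0],[0.0006,-0.0065,0.03],255],[[0,0,0],[0.0006,-0.0065,0.037],255],[[0,0,0],[0.0006,-0.0065,0.044],255],[[0,0,0],[0.0006,-0.0065,0.05],255],[[0,0,0],[0.0006,-0.0065,0.0545],255],[[0,0,0],[0.0006,-0.0065,0.0545],255],[[0,0,0],[0.0006,-0.0065,0.0545],255]])

```text
t: 2.55
eef_pos: [473.5, 226.1, 30.1]
tcp_rot: [3.142, 0.0, -2.711]
ft_force: [-0.3, -0.6, -0.2]
opening: 0.003
```

```bash
python3 -c "
from h import *
from cell import env
rep(env,102,29.5)"
```

```text
t 2.55 org x,y,z [ -0.62 101.61  30.12] rpy [ 3.1415e+00  1.0000e-04 -2.7114e+00] F [-0.26 -0.63 -0.22] open 0.003
shift mm [-0.61  0.39  0.62] turn [ 0.0001  0.0001 -0.0009]
```

>>> arm_command(targets=[[[0,0,0],[0,0,0.0005],255],[[0,0,0],[0,0,0.0008],255],[[0,0,0],[0,0,0.0008],255]])

```text
t: 2.85
eef_pos: [473.5, 226.0, 29.7]
tcp_rot: [3.142, 0.0, -2.711]
ft_force: [-0.6, -0.7, 4.6]
opening: 0.007
```

```bash
python3 -c "
from h import *
from cell import env,read_camera,get_calibration
rep(env,102,29.5)
p,d=read_camera('wrist'); cv2.imwrite('pics/w2.png',p)
"
```

```text
t 2.85 org x,y,z [ -0.58 101.57  29.69] rpy [ 3.1416e+00  5.0000e-04 -2.7114e+00] F [-0.58 -0.71  4.55] open 0.007
shift mm [-0.58  0.43  0.19] turn [ 0.      0.0005 -0.0009]
```

View pics/w2.png

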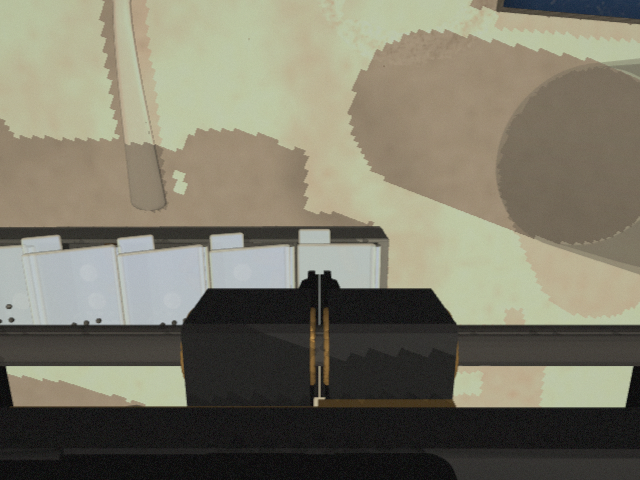

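>>> arm_command(targets=[[[0,0,0],[0,0,-0.02],255],[[0,0,0],[-0.0005,-0.018,-0.026],255],[[0,0,0],[-0.0005,-0.036,-0.024],255],[[0,0,0],[-0.0005,-0.036,-0.015],255],[[0,0,0],[-0.0005,-0.036,-0.007],255],[[0,0,0],[-0.0005,-0.036,-0.002],255],[[0,0,0],[-0.0005,-0.036,0],255],[[0,0,0],[-0.0005,-0.036,0],255]])

```text
t: 3.7
eef_pos: [488.4, 193.8, 29.6]
tcp_rot: [3.142, -0.001, -2.711]
ft_force: [-2.4, -2.6, 11.6]
opening: 0.003
```

```bash
python3 -c "
from h import *
from cell import env,read_camera,get_calibration
rep(env,66,29.5)
p,d=read_camera('wrist'); cv2.imwrite('pics/w3.png',p)
"
```

```text
t 3.7 org x,y,z [-0.53 66.1  29.56] rpy [ 3.1415e+00 -8.0000e-04 -2.7106e+00] F [-2.42 -2.64 11.58] open 0.003
shift mm [-0.53 -0.1   0.06] turn [ 0.0001 -0.0008 -0.0001]
```

View pics/w3.png

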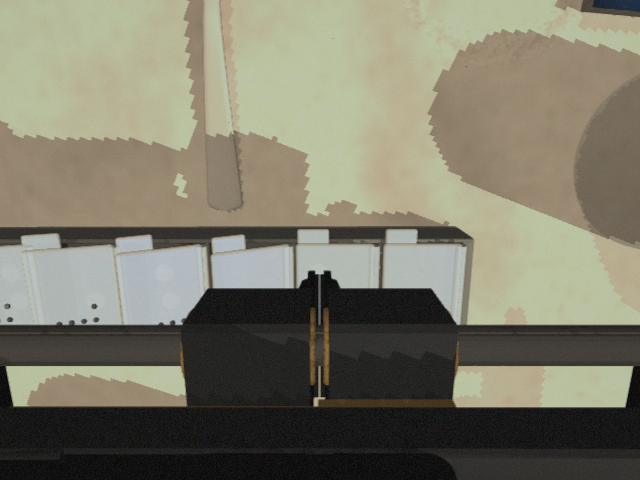

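>>> arm_command(targets=[[[0,0,0],[0,0,-0.02],255],[[0,0,0],[-0.0005,-0.018,-0.026],255],[[0,0,0],[-0.0005,-0.036,-0.024],255],[[0,0,0],[-0.0005,-0.036,-0.015],255],[[0,0,0],[-0.0005,-0.036,-0.007],255],[[0,0,0],[-0.0005,-0.036,-0.002],255],[[0,0,0],[-0.0005,-0.036,-0.0007],255],[[0,0,0],[-0.0005,-0.036,-0.0007],255]])

```text
t: 4.55
eef_pos: [503.6, 161.6, 29.7]
tcp_rot: [3.141, -0.001, -2.711]
ft_force: [-2.0, -0.6, 4.9]
opening: 0.005
```

```bash
python3 -c "
from h import *
from cell import env
rep(env,30,29.5)
"
```

```text
t 4.55 org x,y,z [-0.19 30.42 29.73] rpy [ 3.1412e+00 -1.3000e-03 -2.7105e+00] F [-1.97 -0.61  4.95] open 0.005
shift mm [-0.2  -0.42  0.23] turn [ 0.0004 -0.0013 -0.    ]
```

Good: about 5 N. Next, lid 4.

>>> arm_command(targets=[[[0,0,0],[0,0,-0.02],255],[[0,0,0],[0,-0.018,-0.026],255],[[0,0,0],[0,-0.036,-0.024],255],[[0,0,0],[0,-0.036,-0.015],255],[[0,0,0],[0,-0.036,-0.007],255],[[0,0,0],[0,-0.036,-0.002],255],[[0,0,0],[0,-0.036,0],255],[[0,0,0],[0,-0.036,0],255]])

```text
t: 5.35
eef_pos: [518.5, 128.9, 29.7]
tcp_rot: [3.141, -0.002, -2.711]
ft_force: [-1.7, -0.5, 3.4]
opening: 0.005
```

```bash
python3 -c "
from h import *
from cell import env,read_camera
rep(env,-6,29.5)
p,d=read_camera('wrist'); cv2.imwrite('pics/w4.png',p)
"
```

```text
t 5.35 org x,y,z [-0.3  -5.53 29.75] rpy [ 3.1409e+00 -1.6000e-03 -2.7107e+00] F [-1.68 -0.45  3.4 ] open 0.005
shift mm [-0.3  -0.48  0.25] turn [ 0.0007 -0.0016 -0.0002]
```

View pics/w4.png

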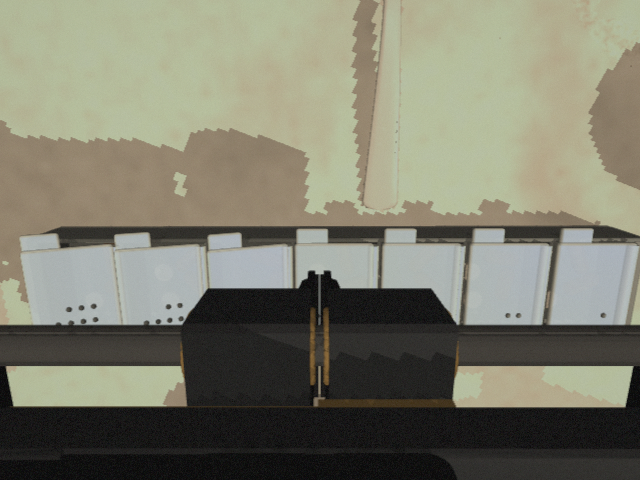

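Lids 1–4 (columns 297–636) lie flush; lids 5–7 (columns 20–293) are still raised. The organiser has not moved. On to lid 5.

>>> arm_command(targets=[[[0,0,0],[0,0,-0.02],255],[[0,0,0],[0,-0.018,-0.026],255],[[0,0,0],[0,-0.0365,-0.024],255],[[0,0,0],[0,-0.0365,-0.015],255],[[0,0,0],[0,-0.0365,-0.007],255],[[0,0,0],[0,-0.0365,-0.002],255],[[0,0,0],[0,-0.0365,0],255],[[0,0,0],[0,-0.0365,0],255]])

```text
t: 6.2
eef_pos: [533.9, 95.7, 29.8]
tcp_rot: [3.141, -0.001, -2.711]
ft_force: [-0.8, 0.2, 2.0]
opening: 0.005
```

>>> arm_command(targets=[[[0,0,0],[0,0,-0.02],255],[[0,0,0],[0,-0.018,-0.026],255],[[0,0,0],[0,-0.036,-0.024],255],[[0,0,0],[0,-0.036,-0.015],255],[[0,0,0],[0,-0.036,-0.007],255],[[0,0,0],[0,-0.036,-0.002],255],[[0,0,0],[0,-0.036,0],255],[[0,0,0],[0,-0.036,0],255]])

```text
t: 7.0
eef_pos: [548.8, 63.0, 29.8]
tcp_rot: [3.141, -0.001, -2.711]
ft_force: [-1.3, -0.3, 1.9]
opening: 0.006
```

```bash
python3 -c "
from h import *
from cell import env,read_camera
rep(env,-78,29.5)
p,d=read_camera('wrist'); cv2.imwrite('pics/w5.png',p)
"
```

```text
t 7.0 org x,y,z [ -0.29 -77.97  29.76] rpy [ 3.1407e+00 -1.5000e-03 -2.7106e+00] F [-1.32 -0.32  1.88] open 0.006
shift mm [-0.29 -0.03  0.25] turn [ 0.0009 -0.0015 -0.0001]
```

View pics/w5.png

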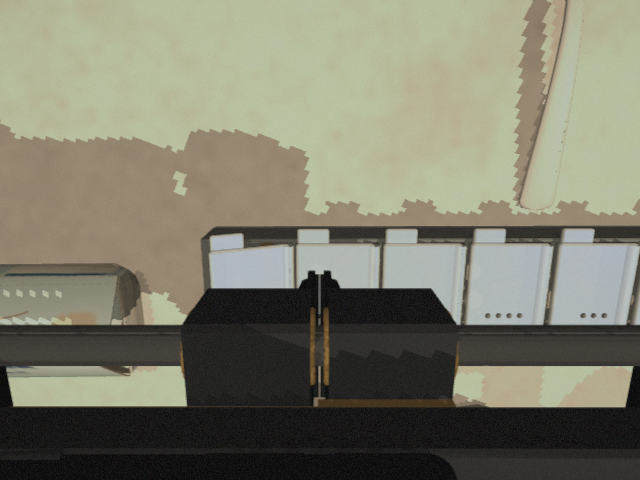

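>>> arm_command(targets=[[[0,0,0],[0,0,-0.02],255],[[0,0,0],[0,-0.018,-0.026],255],[[0,0,0],[0,-0.036,-0.024],255],[[0,0,0],[0,-0.036,-0.015],255],[[0,0,0],[0,-0.036,-0.007],255],[[0,0,0],[0,-0.036,-0.002],255],[[0,0,0],[0,-0.036,0.0002],255],[[0,0,0],[0,-0.036,0.0002],255]])

```text
t: 7.85
eef_pos: [564.1, 29.6, 29.7]
tcp_rot: [3.141, -0.001, -2.711]
ft_force: [-3.3, -4.2, 6.5]
opening: 0.001
```

>>> arm_command(targets=[[[0,0,0],[0,0,-0.015],255],[[0,0,0],[0,0,-0.05],255],[[0,0,0],[0,0,-0.09],255],[[0,0,0],[0,0,-0.13],255],[[0,0,0],[0,0.03,-0.16],255],[[0,0,0],[0,0.07,-0.18],255],[[0,0,0],[0,0.1,-0.18],255],[[0,0,0],[0,0.1,-0.18],255]])

```text
t: 8.65
eef_pos: [521.4, 123.3, 210.2]
tcp_rot: [3.141, 0.0, -2.708]
ft_force: [-0.3, 0.1, 0.7]
opening: 0.009
```

Run:
```python
from h import *
from cell import env,read_camera,get_calibration
rep(env)
for n in ('wrist','scene','top'):
    p,d=read_camera(n); c=get_calibration(n); np.savez(n+'6.npz',p=p,d=d,**c); cv2.imwrite(f'pics/{n}6.png',p)
for n in ('scene','wrist'):
    z=np.load(n+'6.npz'); C=cloud(z['d'],z); O=C[...,:2]-CTR; a=O@EX;b=O@EY
    m=(z['d']>0)&(abs(a)<28)&(abs(b)<133)
    for k in range(1,8):
        y=(4-k)*36
        out=[]
        for o in (12,0,-8,-15):
            s=m&(abs(a)<18)&(abs(b-y-o)<2.5)
            out.append((int(s.sum()),np.round(np.median(C[s][:,2]),1) if s.any() else None))
        print(n,k,out)
s=np.load('scene6.npz')['p']
cv2.imwrite('pics/s6c.png',cv2.resize(s[190:310,220:380],None,fx=5,fy=5,interpolation=cv2.INTER_CUBIC))
```

```text
t 8.65 org x,y,z [-5.0000e-02 -1.1750e+01  2.1017e+02] rpy [ 3.1412e+00  4.0000e-04 -2.7081e+00] F [-0.26  0.05  0.67] open 0.009
scene 1 [(24, np.float64(29.1)), (21, np.float64(28.2)), (23, np.float64(28.7)), (19, np.float64(28.7))]
scene 2 [(22, np.float64(27.9)), (39, np.float64(328.5)), (43, np.float64(31.6)), (68, np.float64(298.4))]
scene 3 [(55, np.float64(323.2)), (52, np.float64(317.5)), (39, np.float64(30.2)), (48, np.float64(30.9))]
scene 4 [(30, np.float64(29.4)), (34, np.float64(29.6)), (83, np.float64(242.6)), (90, np.float64(231.0))]
scene 5 [(126, np.float64(244.3)), (39, np.float64(30.4)), (77, np.float64(397.3)), (97, np.float64(392.0))]
scene 6 [(44, np.float64(349.5)), (72, np.float64(330.1)), (304, np.float64(476.1)), (155, np.float64(471.4))]
scene 7 [(85, np.float64(294.6)), (25, np.float64(29.1)), (24, np.float64(28.5)), (30, np.float64(28.7))]
wrist 1 [(227, np.float64(29.1)), (259, np.float64(29.3)), (253, np.float64(29.3)), (260, np.float64(29.4))]
wrist 2 [(240, np.float64(29.2)), (252, np.float64(29.5)), (260, np.float64(29.4)), (557, np.float64(288.7))]
wrist 3 [(249, np.float64(29.2)), (262, np.float64(29.4)), (259, np.float64(29.4)), (261, np.float64(29.3))]
wrist 4 [(256, np.float64(29.3)), (263, np.float64(29.5)), (337, np.float64(29.7)), (1134, np.float64(237.9))]
wrist 5 [(278, np.float64(29.3)), (255, np.float64(29.5)), (257, np.float64(29.4)), (263, np.float64(29.6))]
wrist 6 [(274, np.float64(29.2)), (257, np.float64(29.6)), (259, np.float64(29.4)), (655, np.float64(289.0))]
wrist 7 [(277, np.float64(29.4)), (257, np.float64(29.6)), (251, np.float64(29.7)), (257, np.float64(29.6))]
```

View pics/wrist6.png

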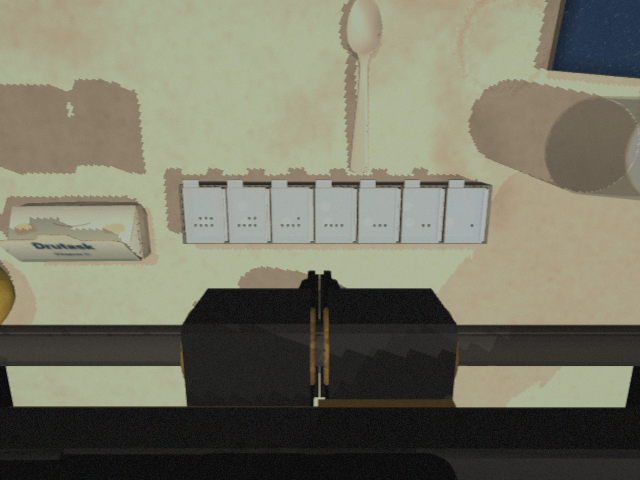

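View pics/s6c.png

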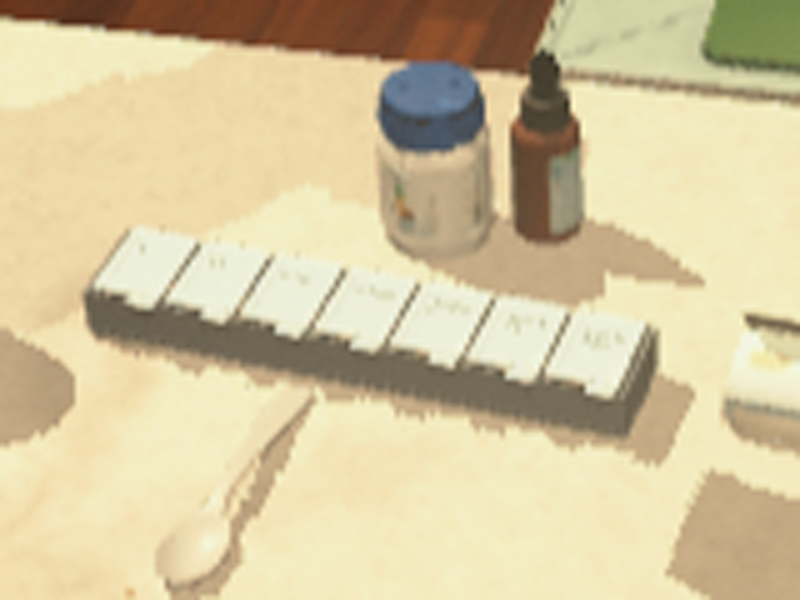

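Run:
```python
from h import *
z=np.load('wrist6.npz'); C=cloud(z['d'],z); O=C[...,:2]-CTR; a=O@EX;b=O@EY
for k in range(1,8):
    y=(4-k)*36
    s=(z['d']>0)&(C[...,2]<60)&(C[...,2]>20)&(abs(a)<18)&(abs(b-y)<13)
    c=np.polyfit(-(b[s]-y),C[s][:,2],1); print(k,s.sum(),'tilt rad %.4f mid z %.2f'%tuple(c))
```

```text
1 1334 tilt rad -0.0016 mid z 29.31
2 1344 tilt rad -0.0016 mid z 29.44
3 1354 tilt rad -0.0017 mid z 29.44
4 1345 tilt rad -0.0011 mid z 29.51
5 1357 tilt rad 0.0030 mid z 29.48
6 1355 tilt rad 0.0013 mid z 29.52
7 1351 tilt rad 0.0034 mid z 29.59
```

All seven lids are flat to within 0.004 rad, so I'm handing the job in.

```bash
python3 -c "
from cell import env
print(env.job_done())"
```

```text
the job is handed in; nothing more can be done
None
```

All seven lids are shut, and I handed the job in at about 9 s of the 58 s allowed. With the fingers closed, I pressed each lid down in turn from left to right. I hopped between cells rather than sliding, so nothing pushed on the stiff hinge ends or dragged the box.

- **Lids:** the last wrist depth check put all seven lid tops at 29.3–29.6 mm, against 29.5 mm when shut. Each lid was level to within 0.004 rad.
- **Force:** the downward readings at the end of each press were about 2–6.5 N. Lid 2 was the exception at 11.6 N, more than I intended, so I raised the press height for the lids after it.
- **Surroundings:** the before and after pictures show no visible shift of the organiser, bottles, carton or spoon. The glass was only partly in view in the last pictures I checked. The gripper ended about 180 mm above the row, touching nothing.
- **Disagreement:** some of the scene-camera heights were spoiled because the arm blocked the view. The clear ones read 28–32 mm, roughly in line with the wrist camera but less precise.

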